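# Turn the lid over and close the instrument box

### The arm

A 6-joint arm with a two-finger parallel gripper is mounted at the origin on the work surface. World frame = base frame: x ahead of the robot, y to its left, z up, the work surface at z = 0. Lengths are in mm, angles in rad, forces in N, time in s.
With the tool pointing down it reaches from about 300 to 775 mm from the base axis. Payload 14.6 kg.
Tool frame: the origin (TCP) lies at the very end of the fingers, on their centre line; the grasp point (between the pads) lies 19 mm behind it (bot.pinch_z is the distance from the TCP to the grasp point, in mm); z points along the fingers, y is the line along which they close (so a half turn about z gives the same grasp; the last joint's range is limited). The gripper opens to 94 mm and grips with 3 to 60 N. Pads are 16 mm wide; open, the fingers measure 119 mm over their backs; the gripper's body (75 mm by 177 mm) begins 78 mm behind the grasp point.
Start: joints at [-1.291, 0.3, 1.521, -0, 1.321, -0.067], TCP at [186.932, -517.248, 172.646] pointing down, gripper open.
Joint ranges: [-3.03, 3.03], [-0.79, 2.21], [0.23, 2.52], [-1.04, 4.18], [0, 3.07], [-2.55, 2.55]. Speed limits (rad/s): [2.22, 2.22, 2.57, 3.14, 3.14, 3.14].

### API

Orientations are given as a rotation vector (axis times angle).
In Python, from workcell import status, get_image, bot, spotter gives the robot as it stands.
- The arm moves only by the tool carry_out, never from a script. Its argument "series" is one flat list of numbers, 7 for each row, row after row: the shift along the tool's x, y, z in cm, then the turn, a rotation vector about the tool's x, y, z in degrees, then the gripper command: -1 is fully open, 1 is shut, values between are in proportion. A call has 1 to 20 rows; each row is the pose to reach, as a shift and turn from the pose commanded when the call began, along the tool's axes at that moment; what a row does not reach only later rows make up. A row lasts 1/12 s, in which the tool goes at most 41.7 mm and 7.16 degrees, less where a joint would pass 70% of its speed; a pose out of reach is approached as far as the arm can. A call with a gripper value outside its range is refused whole. The fingers move at their own pace and stop on an object; "force" is the grip in N (left out, the last holds). Time passes only in rows, so rows that repeat a pose let the fingers close. It gives the time, the measured TCP pose, the force, the opening and the grip force at its end, in the units of the state.
- status.observe(): the state, without advancing time (a new reading comes with each control period).
- get_image(name): name is "scene" or "top"; returns a dict with "image" (480x640x3 uint8, red, green, blue), "range_z" (480x640 float32, mm along the optical axis (not along the pixel's ray), 0 where there is no reading), "intrinsics" (3x3 intrinsics, pixels), "extrinsics" (4x4, takes a point from camera to world coordinates). Camera axes: x right, y down, z forward; pixel columns grow to the right and rows downward; lengths in mm; the calibration is good to about 2 mm. A picture is of the moment at which its call begins.
- bot.finish_job(): hands the job in; it is judged then, once.
Trained networks look in a picture, given as the dict that the camera call returned (one of the last four; its "shot" number tells which), for a name from the list of things; names that differ only in an ending like _2 or _b are one class to them, and where a whole thing is asked for, a point or a joint stands for the part that bears it (a point fixed in the world has none). Each returns a list of dicts, best first, with "conf" (0 to 1); they miss things now and then, are a little off and sometimes report something else, mostly with a low value. They report only what shows in the picture. A call takes as long as a camera call. They do not tell look-alikes from the thing itself.
- spotter.find_in(picture, query): "position" ([x, y, z] in mm, in the coordinates of the camera as it stood for that picture, good to about 4 mm: the middle of the surface that is visible of it).
- spotter.outline_of(picture, query): "mask" (480x640 bool, what is visible of it).
The state is a dict: "time": time; "joint_positions": joint angles; "joint_vel": joint speeds; "tau": joint torques, N m; "position": TCP position; "tool_rot": TCP orientation; "wrist_force": force on the tool from outside, world axes, zero at the start; "wrist_torque": the same for the moment, N m; "gripper_width": finger opening in mm; "grasp_force": force on a finger pad.
Only numpy, scipy, OpenCV 4.12 (cv2) and the standard library are available. Lean on these libraries where they do the work, as an engineer would, in place of code of your own. Each camera call takes 0.05 s, during which the arm holds its last target. There are 200 camera calls.

### The job

The lid of the open steel instrument box has been laid on the desk inside up, as is proper. Turn it over and close the box with it: right way up and fully home all round, let go. Lower it gently without forcing or dropping it, never lay it open side down on the desk, and leave the box and all the other things where they stand.

Things in the scene. Friction and masses are not known exactly. Their poses are not given: they have to be found in the camera images.
- lid: loose steel lid, a shallow tray: outside 60 (own x) x 112 (own y) x 36 mm (z), walls and plate 2.5, about 0.15 kg. Starts on its plate, open side up. Origin: centre of the plate's outer face; own z points out of the open side (down when closed). Grip across the 60, outside the long walls; it stands on either short end (112 high, foot 60 x 36; centre of mass 12 from the plate's face), not stable if leaned 10 degrees
- lid_seat (a point): centre of the lid's inner face (the inside of the plate), 2.5 mm from the origin along the lid's own z; it rests on the box's rim when closed
- box: open steel instrument box, loose, about 0.55 kg: outside 50 (own x) x 102 (own y) x 66 mm high, walls 2.5, instruments lying low inside. Origin under its centre, z up. The lid goes over the outside of its walls, either way round, with 2.5 play on each side; closed, its plate lies on the rim, the lid's outer face 68.5 above the desk, its skirt's edge 32.5 above the desk
- box_mouth (a point): centre of the box's mouth, level with its rim, 66 mm above the origin
- small_box: bystander: a shorter steel box of the same make with its own lid already on, 48 x 84 x 44 mm; origin under its centre
- drops_a: bystander: white eye-drop bottle, 27 across, 59 mm high; origin under its centre
- drops_b: bystander: white eye-drop bottle, 27 across, 59 mm high; origin under its centre
- condensing_lens: bystander: hand lens in a black ring, 52 across, 29 mm high; origin under its centre
- mirror_lens: bystander: black conical contact lens for the examiner's hand, 36 across at the foot, 28 mm high; origin under its centre
- penlight: bystander: aluminium penlight lying along its own y, 130 long, 14 mm high; origin on the table at mid-length
- occluder: bystander: black flat eye paddle, 6 mm thick, disc 60 across at the origin (underside), handle 155 long from the disc's centre along own -y
- swab_pot: bystander: steel pot 64 across and 75 high with swabs standing to 135 mm; origin under its centre
Things that resemble listed ones, but are neither listed nor needed, are in the scene too. What is shaped like the lid but pink is not meant.

How it is judged:
By the outcome, as a careful person would: the job done as asked, in the order asked, and still so for the second after the job is handed in, with the robot touching nothing.
It also fails if it takes over 72 s, if anything falls off the work surface, if the arm or the gripper's body presses on something with over 40 N, if the wrist force passes 120 N, or if a joint passes its speed limit or range.

## Working session

There is one attempt and no reset: what is moved stays moved. The work goes in short steps, Python scripts to look and compute and a tool call to move; the robot and the scene stay as the last step left them, time stands still between calls to the robot, and variables do not carry over. Pictures are saved under pics/ and viewed, at most 10 in all, crops included, and the job is handed in when it is done.

Besides the shell and the picture viewer there is one more tool, called by a JSON object that holds its "name" and its "arguments", one argument or row to a line. carry_out: Moves the arm, as the interface text tells. Its arguments: {"type":"object","properties":{"series":{"type":"array"},"force":{"type":"number"}},"required":["series"]}

```bash
mkdir -p pics; ls; python3 - <<'E'
from workcell import status, get_image, bot, spotter
import cv2,numpy as np
s=status.observe(); print({k:np.round(v,3) for k,v in s.items()})
for n in ("top","scene"):
    p=get_image(n); cv2.imwrite(f"pics/{n}0.png",p["image"][:,:,::-1]); np.savez(f"{n}0.npz",im=p["image"],z=p["range_z"],K=p["intrinsics"],E=p["extrinsics"])
    E=p["extrinsics"]; print(n,np.round(E,3).tolist(),p["intrinsics"].tolist())
    for q in ("lid","box","small_box","swab_pot","penlight","occluder","drops_a"):
        for d in spotter.find_in(p,q)[:3]:
            print(q,round(d["conf"],2),np.round((E@np.r_[d["position"],1])[:3]))
E
```

```text
pics
{'time': np.float64(0.0), 'joint_positions': array([-1.291,  0.3  ,  1.522,  0.   ,  1.321, -0.067]), 'joint_vel': array([-0.   , -0.   , -0.001,  0.001, -0.001,  0.001]), 'tau': array([-1.0000e-03, -5.3181e+01, -3.5274e+01,  7.1000e-02,  2.4000e-02,
       -0.0000e+00]), 'position': array([ 186.852, -516.957,  172.077]), 'tool_rot': array([-3.093, -0.542,  0.   ]), 'wrist_force': array([-0.312, -0.287,  0.175]), 'wrist_torque': array([ 0.024, -0.03 ,  0.05 ]), 'grasp_force': np.float64(0.0), 'gripper_width': np.float64(94.409)}
top [[0.02, -0.989, 0.147, 396.863], [-1.0, -0.019, 0.009, -27.494], [-0.006, -0.147, -0.989, 993.161], [0.0, 0.0, 0.0, 1.0]] [[458.88347110521784, 0.0, 318.21472002776454], [0.0, 458.88347110521784, 229.26378284350636], [0.0, 0.0, 1.0]]
lid 0.93 [ 321. -231.    3.]
lid 0.74 [ 532. -204.    5.]
box 0.65 [493. 284.  15.]
small_box 0.85 [734. 154.  47.]
swab_pot 0.92 [ 739. -129.   52.]
penlight 0.76 [536.  -9.   9.]
penlight 0.5 [495. 283.  16.]
penlight 0.39 [ 743. -131.   53.]
occluder 0.79 [635.  39.  10.]
drops_a 0.7 [358. -72.  43.]
drops_a 0.65 [381.  43.  43.]
scene [[0.845, 0.308, -0.437, 999.155], [0.535, -0.464, 0.706, -724.071], [0.015, -0.83, -0.557, 636.557], [0.0, 0.0, 0.0, 1.0]] [[572.9936971802432, 0.0, 322.4594155584168], [0.0, 572.9936971802432, 239.11953984299598], [0.0, 0.0, 1.0]]
lid 0.86 [ 527. -204.   18.]
lid 0.65 [ 325. -224.   18.]
lid 0.2 [500. 260.  41.]
box 0.85 [503. 254.  42.]
small_box 0.74 [747. 130.  39.]
swab_pot 0.76 [ 744. -138.   61.]
penlight 0.92 [540. -12.   9.]
occluder 0.56 [639.  28.   5.]
occluder 0.54 [746. 131.  40.]
drops_a 0.94 [366. -87.  33.]
drops_a 0.52 [393.  42.  30.]
drops_a 0.45 [ 530. -205.   18.]
```

View pics/top0.png

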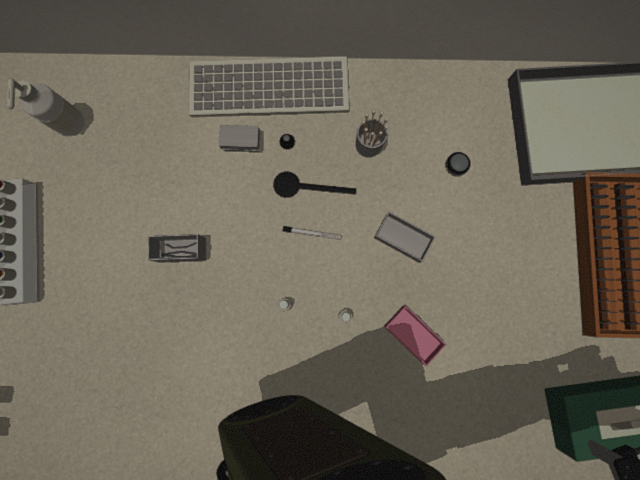

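View pics/scene0.png

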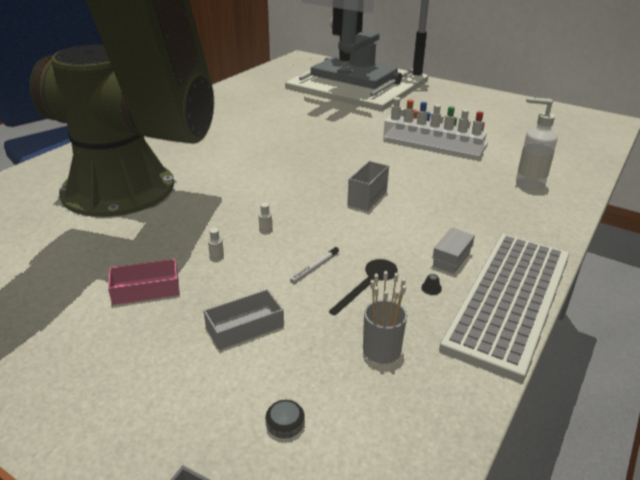

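The top view shows the grey lid, open side up, at about px (404,237). The pink look-alike is at (415,335) and the open box with instruments is at (178,248). Next I'll fit the poses by matching projected silhouettes.

```bash
cat > h.py <<'E'
import numpy as np,cv2
from scipy.optimize import minimize
from workcell import status,get_image,bot,spotter
from scipy.spatial.transform import Rotation as R
def proj(p,X):
    W=np.linalg.inv(p["extrinsics"]); c=X@W[:3,:3].T+W[:3,3]; q=c@p["intrinsics"].T; return q[:,:2]/q[:,2:]
def hull(p,dims,x,y,yaw,z0=0,T=None):
    a,b,h=dims; c=np.array([[sx*a/2,sy*b/2,z] for sx in(-1,1) for sy in(-1,1) for z in(0,h)])
    X=c@R.from_euler('z',yaw).as_matrix().T+[x,y,z0]
    m=np.zeros((480*4,640*4),np.uint8); pts=cv2.convexHull((proj(p,X)*4+1.5).round().astype(np.int32)); cv2.fillConvexPoly(m,pts,1); return m
def fit(ps,ms,dims,x0,z0=0):
    Ms=[cv2.resize(m.astype(np.uint8),None,fx=4,fy=4,interpolation=cv2.INTER_NEAREST) for m in ms]
    def f(v):
        return sum(1-(hull(p,dims,*v,z0)&M).sum()/(hull(p,dims,*v,z0)|M).sum() for p,M in zip(ps,Ms))
    best=None
    for yaw in np.arange(0,np.pi,np.pi/8) if len(x0)==2 else [x0[2]]:
        s=np.array([x0[0],x0[1],yaw]); r=minimize(f,s,method='Nelder-Mead',options=dict(initial_simplex=[s,s+[12,0,0],s+[0,12,0],s+[0,0,.2]],xatol=.01,fatol=1e-4))
        if best is None or r.fun<best.fun: best=r
    return np.round(best.x,3),round(best.fun,3)
E
python3 - <<'E'
from h import *
print([a for a in dir(bot) if a[0]!='_'], [a for a in dir(status) if a[0]!='_'])
t=get_image("top"); s=get_image("scene")
for q,dims,x0 in (("lid",(60,112,36),(530,-204)),("box",(50,102,66),(495,265))):
    ps=[];ms=[]
    for p in (t,s):
        c=proj(p,np.array([[*x0,20.]]))[0]
        for d in spotter.outline_of(p,q):
            m=d["mask"]; v,u=np.nonzero(m)
            if np.hypot(u.mean()-c[0],v.mean()-c[1])<30: ps.append(p);ms.append(m);break
    print(q,len(ps),fit(ps,ms,dims,x0))
    for p,m in zip(ps,ms): print('  ',fit([p],[m],dims,x0))
E
```

```text
['PlanningError', 'finish_job', 'pinch_z'] ['observe']
lid 2 (array([ 529.595, -202.396,    2.649]), np.float64(0.074))
   (array([ 5.28552e+02, -2.02871e+02, -4.96000e-01]), np.float64(0.028))
   (array([ 530.613, -202.567,    2.637]), np.float64(0.026))
box 1 (array([4.95402e+02, 2.77091e+02, 4.90000e-02]), np.float64(0.037))
   (array([4.95402e+02, 2.77091e+02, 4.90000e-02]), np.float64(0.037))
```

```bash
cat >> h.py <<'E'
def ori(beta,tilt):
    c,s=np.cos(beta),np.sin(beta); return np.array([[-s,c,0],[c,s,0],[0,0,-1.]])@R.from_euler('y',tilt,degrees=True).as_matrix()
def go(*targets):   # (grasp point xyz, beta rad, tilt deg[, back mm along tool]) -> row values from the pose now
    o=status.observe(); p0=np.array(o["position"]); R0=R.from_rotvec(o["tool_rot"]).as_matrix()
    print("t",round(o["time"],2),"J",np.round(o["joint_positions"],3).tolist(),"G",np.round(p0-R0[:,2]*bot.pinch_z,1),"w",round(o["gripper_width"],1),"F",np.round(o["wrist_force"],1),"grip",round(o["grasp_force"],1))
    for t in targets:
        Rt=ori(t[1],t[2]); p=np.array(t[0])+Rt[:,2]*(bot.pinch_z-(t[3] if len(t)>3 else 0))
        print(np.round(np.r_[R0.T@(p-p0)/10,np.degrees(R.from_matrix(R0.T@Rt).as_rotvec())],2).tolist())
E
python3 - <<'E'
from h import *
go(([529.6,-202.5,24],-.497,-35,110))
E
```

```text
t 1.1 J [-1.291, 0.3, 1.521, 0.0, 1.321, -0.067] G [ 187.  -517.2  191.4] w 94.0 F [-0.3  0.3 -0.6] grip 0.0
[46.83, -21.43, 7.39, -12.72, -33.43, -40.33]
```

{"name": "carry_out", "arguments": {
  "series": [46.8,-21.4,7.4,-12.7,-33.4,-40.3,-1,46.8,-21.4,7.4,-12.7,-33.4,-40.3,-1,46.8,-21.4,7.4,-12.7,-33.4,-40.3,-1,46.8,-21.4,7.4,-12.7,-33.4,-40.3,-1,46.8,-21.4,7.4,-12.7,-33.4,-40.3,-1,46.8,-21.4,7.4,-12.7,-33.4,-40.3,-1,46.8,-21.4,7.4,-12.7,-33.4,-40.3,-1,46.8,-21.4,7.4,-12.7,-33.4,-40.3,-1,46.8,-21.4,7.4,-12.7,-33.4,-40.3,-1,46.8,-21.4,7.4,-12.7,-33.4,-40.3,-1,46.8,-21.4,7.4,-12.7,-33.4,-40.3,-1,46.8,-21.4,7.4,-12.7,-33.4,-40.3,-1,46.8,-21.4,7.4,-12.7,-33.4,-40.3,-1,46.8,-21.4,7.4,-12.7,-33.4,-40.3,-1,46.8,-21.4,7.4,-12.7,-33.4,-40.3,-1,46.8,-21.4,7.4,-12.7,-33.4,-40.3,-1,46.8,-21.4,7.4,-12.7,-33.4,-40.3,-1,46.8,-21.4,7.4,-12.7,-33.4,-40.3,-1]
}}

```text
time: 2.6
position: [553.9, -157.8, 99.2]
tool_rot: [2.351, 1.396, -0.74]
wrist_force: [1.8, -1.3, 1.1]
gripper_width: 94.0
grasp_force: 0.0
```

```bash
python3 - <<'E'
from h import *
go(([529.6,-202.5,24],-.497,-35))
p=get_image("scene"); cv2.imwrite("pics/s1.png",p["image"][:,:,::-1])
p=get_image("top"); E
E
python3 -c "
import cv2;" 
```

```text
t 2.6 J [-0.065, 0.613, 1.379, -0.551, 1.455, 0.585] G [ 559.  -148.3  114.6] w 94.0 F [ 1.8 -1.3  1.1] grip 0.0
[0.14, 0.0, 10.96, -0.03, -0.04, -0.1]Traceback (most recent call last):
  File "<stdin>", line 4, in <module>
NameError: name 'E' is not defined
```

View pics/s1.png

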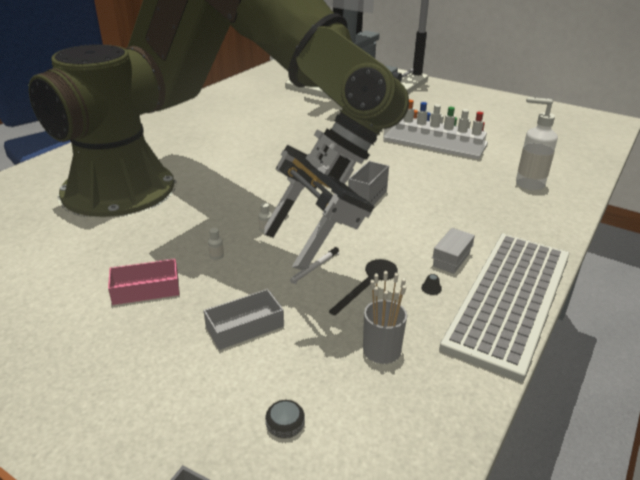

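{"name": "carry_out", "arguments": {
  "series": [0.1,0,2,0,0,0,-1,0.1,0,4,0,0,0,-1,0.1,0,6,0,0,0,-1,0.1,0,8,0,0,0,-1,0.1,0,9.5,0,0,0,-1,0.1,0,10.4,0,0,0,-1,0.1,0,10.9,0,0,0,-1,0.1,0,10.9,0,0,0,-1]
}}

```text
time: 3.37
position: [524.5, -211.5, 8.5]
tool_rot: [2.351, 1.398, -0.741]
wrist_force: [-0.2, 0.0, 0.4]
gripper_width: 94.0
grasp_force: 0.0
```

```bash
python3 - <<'E'
from h import *
go(([529.6,-202.5,24],-.497,-35))
E
```

```text
t 3.37 J [-0.156, 0.685, 1.504, -0.606, 1.248, 0.626] G [ 529.7 -202.    23.9] w 94.0 F [-0.2  0.   0.4] grip 0.0
[-0.05, 0.02, 0.02, -0.06, -0.01, -0.04]
```

The scene view shows the gripper lined up on the lid (px (245,318)) from its left, clear of the bottles and penlight. Now I'll grip it.

{"name": "carry_out", "arguments": {
  "series": [0,0,0,0,0,0,1,0,0,0,0,0,0,1,0,0,0,0,0,0,1,0,0,0,0,0,0,1,0,0,0,0,0,0,1,0,0,0,0,0,0,1,0,0,0,0,0,0,1,0,0,0,0,0,0,1],
  "force": 35
}}

```text
time: 4.03
position: [525.1, -211.0, 8.9]
tool_rot: [2.35, 1.398, -0.74]
wrist_force: [0.4, 1.1, 2.8]
gripper_width: 58.0
grasp_force: 35.0
```

```bash
python3 - <<'E'
from h import *
# lift, then stand pose: az -24deg radial; beta=az-pi/2
a=np.arctan2(-230,500); b=a-np.pi/2
go(([529.6,-202.5,184],-.497,-35),([500,-230,160],b,-35),([500,-230,160],b,55))
E
```

```text
t 4.03 J [-0.155, 0.685, 1.503, -0.606, 1.248, 0.626] G [ 530.2 -201.6   24.3] w 58.0 F [0.4 1.1 2.8] grip 35.0
[-9.24, -0.0, -13.02, 0.0, -0.04, -0.04]
[-10.18, -2.37, -9.44, 49.43, -0.05, 70.62]
[-10.3, 0.24, -9.91, -16.33, 70.99, 92.57]
```

{"name": "carry_out", "arguments": {
  "series": [-0.6,0,-0.8,0,0,0,1,-2.3,0,-3.2,0,0,0,1,-4.6,0,-6.5,0,0,0,1,-6.9,0,-9.8,0,0,0,1,-9.2,0,-13,0,0,0,1,-9.2,0,-13,0,0,0,1,-10.2,-2.4,-9.4,49.4,0,70.6,1,-10.2,-2.4,-9.4,49.4,0,70.6,1,-10.2,-2.4,-9.4,49.4,0,70.6,1,-10.2,-2.4,-9.4,49.4,0,70.6,1,-10.2,-2.4,-9.4,49.4,0,70.6,1,-10.2,-2.4,-9.4,49.4,0,70.6,1,-10.2,-2.4,-9.4,49.4,0,70.6,1,-10.2,-2.4,-9.4,49.4,0,70.6,1,-10.2,-2.4,-9.4,49.4,0,70.6,1,-10.2,-2.4,-9.4,49.4,0,70.6,1,-10.2,-2.4,-9.4,49.4,0,70.6,1,-10.2,-2.4,-9.4,49.4,0,70.6,1,-10.2,-2.4,-9.4,49.4,0,70.6,1]
}}

```text
time: 5.62
position: [488.9, -227.5, 144.2]
tool_rot: [-2.808, 0.628, 0.885]
wrist_force: [-0.6, 0.1, -1.9]
gripper_width: 58.1
grasp_force: 35.0
```

```bash
python3 - <<'E'
from h import *
a=np.arctan2(-230,500); b=a-np.pi/2
go(([500,-230,160],b,-35),([500,-230,160],b,55))
E
```

```text
t 5.62 J [-0.488, 0.74, 1.061, -0.03, 1.951, 1.52] G [ 498.7 -232.1  159.6] w 58.1 F [-0.6  0.1 -1.9] grip 35.0
[0.01, -0.23, -0.05, -0.28, -0.01, -0.41]
[1.89, -0.26, -1.93, 0.1, 89.99, -0.54]
```

{"name": "carry_out", "arguments": {
  "series": [1.9,0,-1.9,0,90,0,1,1.9,0,-1.9,0,90,0,1,1.9,0,-1.9,0,90,0,1,1.9,0,-1.9,0,90,0,1,1.9,0,-1.9,0,90,0,1,1.9,0,-1.9,0,90,0,1,1.9,0,-1.9,0,90,0,1,1.9,0,-1.9,0,90,0,1,1.9,0,-1.9,0,90,0,1,1.9,0,-1.9,0,90,0,1,1.9,0,-1.9,0,90,0,1,1.9,0,-1.9,0,90,0,1,1.9,0,-1.9,0,90,0,1,1.9,0,-1.9,0,90,0,1,1.9,0,-1.9,0,90,0,1,1.9,0,-1.9,0,90,0,1]
}}

```text
time: 6.95
position: [527.9, -217.6, 153.8]
tool_rot: [2.688, -0.523, 1.284]
wrist_force: [0.2, 0.7, -2.2]
gripper_width: 57.9
grasp_force: 35.0
```

```bash
python3 - <<'E'
from h import *
a=np.arctan2(-230,500); b=a-np.pi/2
go(([500,-230,160],b,55),([500,-230,62],b,55))
p=get_image("scene"); t=get_image("top")
c1=p["image"][180:480,80:480]; cv2.imwrite("pics/s2.png",cv2.resize(c1,None,fx=2,fy=2)[:,:,::-1])
for q in (p,t):
    for d in spotter.find_in(q,"lid"): print(round(d["conf"],2),np.round((q["extrinsics"]@np.r_[d["position"],1])[:3]))
E
```

```text
t 6.95 J [-0.543, -0.0, 2.209, 1.223, 0.175, 0.272] G [ 514.2 -212.9  165.7] w 57.9 F [ 0.2  0.7 -2.2] grip 35.0
[-0.68, 2.28, -0.26, -4.53, 4.46, 0.36]
[-8.25, 2.7, 5.96, -4.53, 4.46, 0.36]
0.84 [ 324. -223.   16.]
0.62 [ 534. -229.  178.]
0.86 [ 523. -216.  218.]
0.51 [ 306. -279.   33.]
0.41 [538.  -9.   8.]
```

View pics/s2.png

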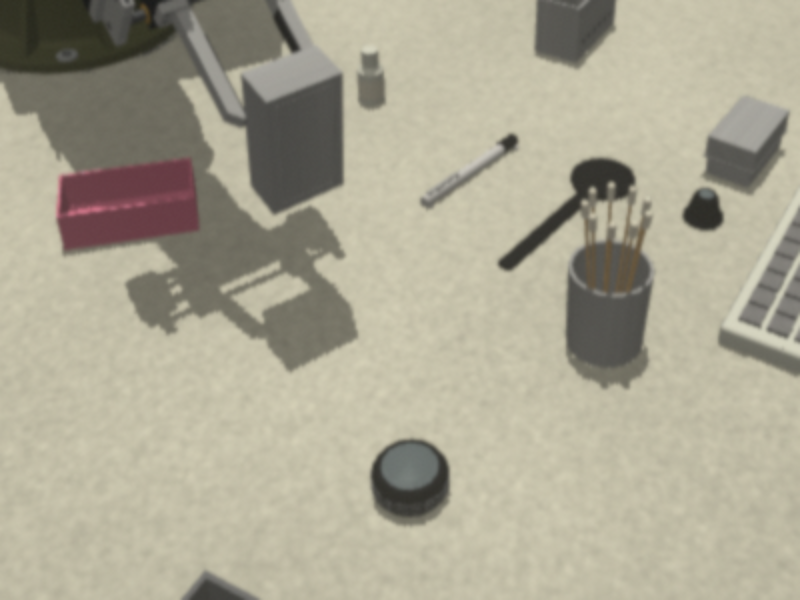

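The lid is held upright, but j5 is near 0 (wrist singularity) with the tool in the radial plane. I'll turn the standing azimuth to 40° to avoid that.

```bash
python3 - <<'E'
from h import *
go(([495,-225,165],-.873,55))
E
```

```text
t 7.15 J [-0.543, 0.0, 2.207, 1.206, 0.176, 0.291] G [ 514.1 -213.3  165.6] w 58.0 F [-0.1 -0.6 -2.1] grip 35.0
[-1.25, 0.48, -1.64, 47.15, 2.7, -38.76]
```

{"name": "carry_out", "arguments": {
  "series": [-1.25,0.5,-1.6,47.1,2.7,-38.8,1,-1.25,0.5,-1.6,47.1,2.7,-38.8,1,-1.25,0.5,-1.6,47.1,2.7,-38.8,1,-1.25,0.5,-1.6,47.1,2.7,-38.8,1,-1.25,0.5,-1.6,47.1,2.7,-38.8,1,-1.25,0.5,-1.6,47.1,2.7,-38.8,1,-1.25,0.5,-1.6,47.1,2.7,-38.8,1,-1.25,0.5,-1.6,47.1,2.7,-38.8,1,-1.25,0.5,-1.6,47.1,2.7,-38.8,1,-1.25,0.5,-1.6,47.1,2.7,-38.8,1,-1.25,0.5,-1.6,47.1,2.7,-38.8,1,-1.25,0.5,-1.6,47.1,2.7,-38.8,1]
}}

```text
time: 8.15
position: [506.4, -215.3, 153.0]
tool_rot: [-2.388, -0.861, -1.239]
wrist_force: [-0.0, 0.6, -1.7]
gripper_width: 58.3
grasp_force: 35.0
```

```bash
python3 - <<'E'
from h import *
go(([495,-225,165],-.873,55),([495,-225,62],-.873,55))
E
```

```text
t 8.15 J [-0.945, 0.353, 1.834, 1.019, 1.281, -0.552] G [ 494.6 -225.1  163.8] w 58.3 F [-0.   0.6 -1.7] grip 35.0
[0.12, 0.01, -0.03, 0.12, 0.1, -0.27]
[-8.3, 0.04, 5.89, 0.12, 0.1, -0.27]
```

{"name": "carry_out", "arguments": {
  "series": [-1.6,0,1.2,0,0,0,1,-3.3,0,2.4,0,0,0,1,-5,0,3.5,0,0,0,1,-6.6,0,4.7,0,0,0,1,-7.6,0,5.4,0.1,0.1,-0.3,1,-8.3,0,5.9,0.1,0.1,-0.3,1,-8.3,0,5.9,0.1,0.1,-0.3,1,-8.3,0,5.9,0.1,0.1,-0.3,1]
}}

```text
time: 8.82
position: [507.7, -215.0, 52.4]
tool_rot: [-2.382, -0.871, -1.246]
wrist_force: [-1.5, -0.6, 0.4]
gripper_width: 57.8
grasp_force: 35.0
```

```bash
python3 - <<'E'
from h import *
go(([495,-225,62],-.873,55),([495,-225,56],-.873,55))
p=get_image("scene"); cv2.imwrite("pics/s3.png",cv2.resize(p["image"][160:400,100:420],None,fx=2.5,fy=2.5)[:,:,::-1])
E
```

```text
t 8.82 J [-0.944, 0.542, 1.862, 1.09, 1.176, -0.761] G [ 495.9 -224.9   63.1] w 57.8 F [-1.5 -0.6  0.4] grip 35.0
[-0.14, -0.05, 0.01, 0.04, -0.14, 0.19]
[-0.63, -0.05, 0.35, 0.04, -0.14, 0.19]
```

View pics/s3.png

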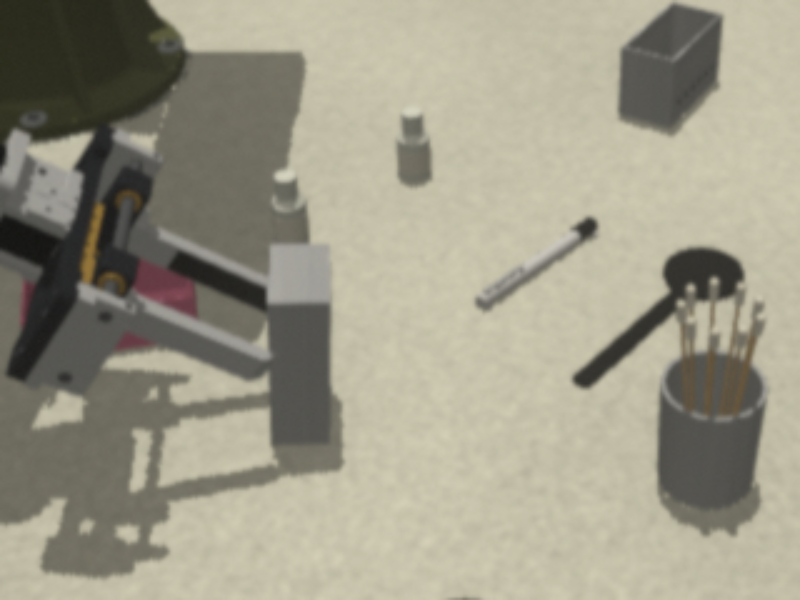

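The lid is upright with its plate facing away, just above the desk. I'll lower it slowly.

{"name": "carry_out", "arguments": {
  "series": [-0.09,0,0.05,0,0,0,1,-0.17,0,0.1,0,0,0,1,-0.26,0,0.15,0,0,0,1,-0.34,0,0.2,0,0,0,1,-0.42,0,0.25,0,0,0,1,-0.42,0,0.25,0,0,0,1]
}}

```text
time: 9.37
position: [508.1, -216.1, 49.1]
tool_rot: [-2.38, -0.872, -1.251]
wrist_force: [-7.9, -2.5, 15.5]
gripper_width: 58.1
grasp_force: 35.0
```

{"name": "carry_out", "arguments": {
  "series": [0,0,0,0,0,0,0.2,0,0,0,0,0,0,0,0,0,0,0,0,0,-0.5,0,0,0,0,0,0,-1,0,0,0,0,0,0,-1,0,0,0,0,0,0,-1,0,0,0,0,0,0,-1]
}}

```text
time: 9.95
position: [507.6, -215.4, 47.1]
tool_rot: [-2.381, -0.871, -1.247]
wrist_force: [-0.8, -0.5, 0.6]
gripper_width: 88.3
grasp_force: 0.0
```

```bash
python3 - <<'E'
from h import *
go(([495,-225,56],-.873,55,110))
p=get_image("scene"); cv2.imwrite("pics/s4.png",cv2.resize(p["image"][220:360,180:260],None,fx=4,fy=4)[:,:,::-1])
E
```

```text
t 9.95 J [-0.945, 0.554, 1.862, 1.094, 1.172, -0.773] G [ 495.7 -225.4   57.8] w 88.3 F [-0.8 -0.5  0.6] grip 0.0
[-0.13, -0.07, -10.93, 0.03, -0.19, 0.23]
```

View pics/s4.png

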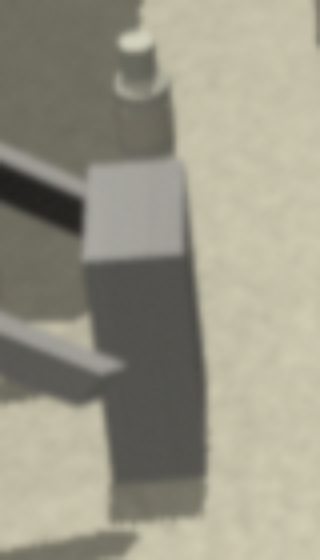

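```bash
python3 - <<'E'
from h import *
p=get_image("scene"); t=get_image("top")
for x,y in ((515,-215),(475,-235)): 
    a=proj(p,np.array([[x,y,0],[x,y,112.]])); print(a.round(1).tolist())
ps=[];ms=[]
for q in (p,t):
    c=proj(q,np.array([[505,-215,56.]]))[0]
    for d in spotter.outline_of(q,"lid"):
        v,u=np.nonzero(d["mask"]); print(round(d["conf"],2),u.mean(),v.mean(),c)
        if np.hypot(u.mean()-c[0],v.mean()-c[1])<30: ps.append(q);ms.append(d["mask"]);print(fit([q],[d["mask"]],(60,36,112),(505,-215,-.873)));break
if len(ps)==2: print(fit(ps,ms,(60,36,112),(505,-215,-.873)))
Z=p["range_z"]
E
```

```text
[[232.0, 327.6], [226.6, 272.3]]
[[204.9, 325.4], [197.5, 270.2]]
0.78 160.18710493046777 278.8369152970923 [224.44464144 298.66587392]
0.64 217.3206288708909 299.8423058599333 [224.44464144 298.66587392]
(array([ 499.662, -224.571,   -0.876]), np.float64(0.053))
0.79 414.80984719864176 335.62308998302206 [413.24162821 246.09496624]
0.58 419.6771844660194 248.61043689320388 [413.24162821 246.09496624]
(array([ 499.02 , -224.767,   -0.847]), np.float64(0.064))
(array([ 499.378, -224.548,   -0.868]), np.float64(0.12))
```

The lid now stands free, upright at (499,-225). I'll retreat and swing over to the plate side.

{"name": "carry_out", "arguments": {
  "series": [0,0,-1.5,0,0,0,-1,0,0,-4,0,0,0,-1,0,0,-7.5,0,0,0,-1,0,0,-11,0,0,0,-1,0,0,-11,0,0,0,-1,0,0,-11,0,0,0,-1]
}}

```text
time: 10.7
position: [438.1, -274.7, 110.5]
tool_rot: [-2.384, -0.871, -1.249]
wrist_force: [0.8, -0.1, 0.4]
gripper_width: 93.7
grasp_force: 0.0
```

```bash
python3 - <<'E'
from h import *
b=-.868; d=np.array([np.cos(b+np.pi/2),np.sin(b+np.pi/2),0]); L=np.array([499.4,-224.6,0])
go((L-60*d+[0,0,240],b,40),(L+[0,0,270],b,0),(L+2*d+[0,0,57],b,-45,110))
E
```

```text
t 10.7 J [-1.128, 0.445, 1.828, 0.951, 1.355, -0.719] G [ 426.2 -284.6  121.3] w 93.7 F [ 0.8 -0.1  0.4] grip 0.0
[11.23, 0.19, -4.0, 0.45, -15.17, 0.03]
[16.07, 0.18, -1.53, 0.45, -55.17, -0.13]
[9.22, 0.07, 11.33, 0.4, -100.16, -0.32]
```

{"name": "carry_out", "arguments": {
  "series": [11.2,0.2,-4,0.4,-15,0,-1,11.2,0.2,-4,0.4,-15,0,-1,11.2,0.2,-4,0.4,-15,0,-1,16,0.2,-1.5,0.4,-55,0,-1,16,0.2,-1.5,0.4,-55,0,-1,16,0.2,-1.5,0.4,-55,0,-1,16,0.2,-1.5,0.4,-55,0,-1,16,0.2,-1.5,0.4,-55,0,-1,15,0.2,1.2,0.4,-62,0,-1,14,0.2,3.8,0.4,-69,0,-1,13,0.2,5.2,0.4,-76,0,-1,12,0.1,7,0.4,-83,0,-1,11,0.1,9,0.4,-90,0,-1,10,0.1,10,0.4,-97,0,-1,9.2,0.1,11.3,0.4,-100.2,-0.3,-1,9.2,0.1,11.3,0.4,-100.2,-0.3,-1,9.2,0.1,11.3,0.4,-100.2,-0.3,-1,9.2,0.1,11.3,0.4,-100.2,-0.3,-1]
}}

```text
time: 12.2
position: [550.5, -180.1, 121.1]
tool_rot: [2.518, 0.929, -1.041]
wrist_force: [-0.8, 0.0, 0.7]
gripper_width: 93.8
grasp_force: 0.0
```

```bash
python3 - <<'E'
from h import *
b=-.868; d=np.array([np.cos(b+np.pi/2),np.sin(b+np.pi/2),0]); L=np.array([499.4,-224.6,0])
go((L+2*d+[0,0,57],b,-45,110),(L+2*d+[0,0,57],b,-45))
p=get_image("scene"); t=get_image("top")
for q in (p,t):
    c=proj(q,np.array([[505,-215,56.]]))[0]
    for o in spotter.outline_of(q,"lid"):
        v,u=np.nonzero(o["mask"])
        if np.hypot(u.mean()-c[0],v.mean()-c[1])<30: print(round(o["conf"],2),fit([q],[o["mask"]],(60,36,112),(500,-225,-.873)));break
cv2.imwrite("pics/s5.png",np.hstack([cv2.resize(p["image"][180:360,130:390],(400,277)),cv2.resize(t["image"][140:320,300:560],(400,277))])[:,:,::-1])
E
```

```text
t 12.2 J [-0.109, 0.796, 1.101, -0.555, 1.805, 0.782] G [ 560.6 -171.5  134.4] w 93.8 F [-0.8  0.   0.7] grip 0.0
[-0.12, 0.09, 0.06, 0.06, -0.12, 0.21]
[-0.14, 0.08, 11.06, 0.06, -0.12, 0.21]
0.56 (array([ 497.988, -224.528,   -0.875]), np.float64(0.027))
0.84 (array([ 495.838, -225.657,   -0.882]), np.float64(0.045))
```

View pics/s5.png

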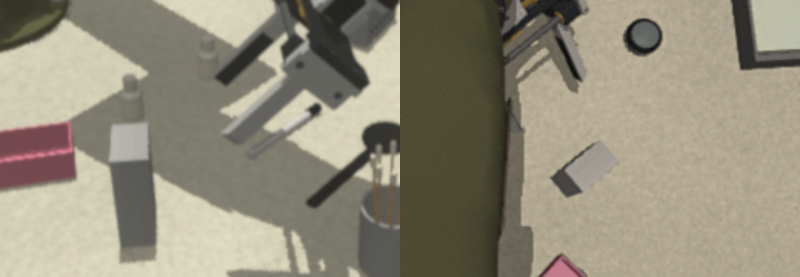

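The lid still stands, clear of the fingers, and the gripper is on the plate side. Advance and grip.

{"name": "carry_out", "arguments": {
  "series": [-0.33,0.1,2.5,0,0,0.2,-1,-0.33,0.1,5,0,0,0.2,-1,-0.33,0.1,7.5,0,0,0.2,-1,-0.33,0.1,9.5,0,0,0.2,-1,-0.33,0.1,10.7,0,0,0.2,-1,-0.33,0.1,11.25,0,0,0.2,-1,-0.33,0.1,11.25,0,0,0.2,-1,-0.33,0.1,11.25,0,0,0.2,0,-0.33,0.1,11.25,0,0,0.2,1,-0.33,0.1,11.25,0,0,0.2,1,-0.33,0.1,11.25,0,0,0.2,1,-0.33,0.1,11.25,0,0,0.2,1,-0.33,0.1,11.25,0,0,0.2,1,-0.33,0.1,11.25,0,0,0.2,1,-0.33,0.1,11.25,0,0,0.2,1],
  "force": 40
}}

```text
time: 13.65
position: [488.4, -234.3, 43.9]
tool_rot: [2.518, 0.922, -1.043]
wrist_force: [-0.4, 1.0, 1.1]
gripper_width: 59.4
grasp_force: 40.0
```

```bash
python3 - <<'E'
from h import *
b=-.875
go(([498.3,-224.4,57],b,-45),([498.3,-224.4,200],b,-45),([420,-190,260],b,45))
p=get_image("scene"); t=get_image("top")
for q in (p,t):
    c=proj(q,np.array([[500,-222,56.]]))[0]
    for o in spotter.outline_of(q,"lid"):
        v,u=np.nonzero(o["mask"])
        if np.hypot(u.mean()-c[0],v.mean()-c[1])<30: print(round(o["conf"],2),fit([q],[o["mask"]],(60,36,112),(500,-225,-.873)));break
E
```

```text
t 13.65 J [-0.201, 0.773, 1.341, -0.589, 1.579, 0.834] G [ 498.5 -225.7   57.2] w 59.4 F [-0.4  1.   1.1] grip 40.0
[0.06, -0.12, -0.03, 0.29, 0.0, 0.23]
[-10.05, -0.11, -10.14, 0.29, 0.0, 0.23]
[-15.07, -7.78, -13.61, 0.05, 90.0, 0.41]
0.91 (array([ 499.489, -227.022,   -0.878]), np.float64(0.081))
0.73 (array([ 495.996, -226.515,   -0.867]), np.float64(0.123))
```

{"name": "carry_out", "arguments": {
  "series": [-0.7,0,-0.7,0,0,0,1,-3,0,-3,0,0,0,1,-5.5,0,-5.5,0,0,0,1,-8,0,-8,0,0,0,1,-10,0,-10,0,0,0,1,-15,-7.8,-13.6,0,90,0,1,-15,-7.8,-13.6,0,90,0,1,-15,-7.8,-13.6,0,90,0,1,-15,-7.8,-13.6,0,90,0,1,-15,-7.8,-13.6,0,90,0,1,-15,-7.8,-13.6,0,90,0,1,-15,-7.8,-13.6,0,90,0,1,-15,-7.8,-13.6,0,90,0,1,-15,-7.8,-13.6,0,90,0,1,-15,-7.8,-13.6,0,90,0,1,-15,-7.8,-13.6,0,90,0,1,-15,-7.8,-13.6,0,90,0,1,-15,-7.8,-13.6,0,90,0,1,-15,-7.8,-13.6,0,90,0,1,-15,-7.8,-13.6,0,90,0,1]
}}

```text
time: 15.52
position: [429.6, -181.8, 245.6]
tool_rot: [-2.521, -0.921, -1.04]
wrist_force: [0.4, -0.3, -1.3]
gripper_width: 59.3
grasp_force: 40.0
```

```bash
python3 - <<'E'
from h import *
b=-.875
go(([420,-190,260],b,45),([495.4,277,200],.049,45))
E
```

```text
t 15.52 J [-0.965, 0.011, 1.892, 0.793, 1.402, -0.302] G [ 419.5 -190.4  259. ] w 59.3 F [ 0.4 -0.3 -1.3] grip 40.0
[0.12, 0.01, -0.03, -0.21, 0.15, 0.18]
[20.94, -31.89, 29.16, 37.18, 0.13, -37.3]
```

{"name": "carry_out", "arguments": {
  "series": [21,-31.9,29.2,37.2,0,-37.3,1,21,-31.9,29.2,37.2,0,-37.3,1,21,-31.9,29.2,37.2,0,-37.3,1,21,-31.9,29.2,37.2,0,-37.3,1,21,-31.9,29.2,37.2,0,-37.3,1,21,-31.9,29.2,37.2,0,-37.3,1,21,-31.9,29.2,37.2,0,-37.3,1,21,-31.9,29.2,37.2,0,-37.3,1,21,-31.9,29.2,37.2,0,-37.3,1,21,-31.9,29.2,37.2,0,-37.3,1,21,-31.9,29.2,37.2,0,-37.3,1,21,-31.9,29.2,37.2,0,-37.3,1,21,-31.9,29.2,37.2,0,-37.3,1,21,-31.9,29.2,37.2,0,-37.3,1,21,-31.9,29.2,37.2,0,-37.3,1,21,-31.9,29.2,37.2,0,-37.3,1,21,-31.9,29.2,37.2,0,-37.3,1,21,-31.9,29.2,37.2,0,-37.3,1]
}}

```text
time: 17.02
position: [495.6, 290.9, 188.0]
tool_rot: [-1.711, -1.799, -0.709]
wrist_force: [0.6, -0.3, -1.3]
gripper_width: 59.7
grasp_force: 40.0
```

```bash
python3 - <<'E'
from h import *
go(([495.4,277,200],.049,45))
p=get_image("scene"); t=get_image("top")
cv2.imwrite("pics/s6.png",np.hstack([cv2.resize(p["image"][40:220,250:510],(400,277)),cv2.resize(t["image"][150:330,60:320],(400,277))])[:,:,::-1])
cv2.imwrite("p6.png",p["image"][:,:,::-1]);cv2.imwrite("t6.png",t["image"][:,:,::-1])
for q in (p,t):
  for n,dims,g in (("lid",(60,112,36),(495,277,200)),("box",(50,102,66),(495,277,40))):
    c=proj(q,np.array([g],float))[0]
    for o in spotter.outline_of(q,n):
        v,u=np.nonzero(o["mask"])
        if np.hypot(u.mean()-c[0],v.mean()-c[1])<30: print(n,round(o["conf"],2),fit([q],[o["mask"]],dims,(495,277,.049),182 if n=="lid" else 0));break
E
```

```text
t 17.02 J [0.079, 0.29, 1.714, 0.839, 1.248, -0.298] G [496.2 277.7 201.3] w 59.7 F [ 0.6 -0.3 -1.3] grip 40.0
[-0.13, -0.09, 0.05, 0.04, 0.09, 0.1]
lid 0.83 (array([4.98027e+02, 2.78103e+02, 5.40000e-02]), np.float64(0.277))
box 0.94 (array([4.94988e+02, 2.76715e+02, 5.60000e-02]), np.float64(0.027))
lid 0.65 (array([4.95482e+02, 2.80359e+02, 4.10000e-02]), np.float64(0.244))
```

View pics/s6.png

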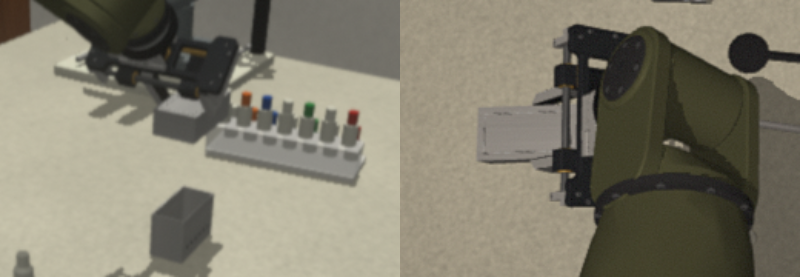

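The lid is open side down above the box. Both box fits agree on (495.2, 276.9, yaw 0.052). I'll lower to just above the rim.

```bash
python3 - <<'E'
from h import *
go(([495.2,275.7,200],.052,45),([495.2,275.7,93],.052,45))
E
```

```text
t 17.32 J [0.08, 0.291, 1.714, 0.84, 1.248, -0.298] G [495.9 278.2 201. ] w 59.7 F [-0.3 -0.1 -0.9] grip 40.0
[-0.25, -0.09, -0.1, 0.11, 0.07, -0.01]
[-7.8, -0.1, 7.47, 0.11, 0.07, -0.01]
```

{"name": "carry_out", "arguments": {
  "series": [-0.25,-0.1,-0.1,0,0,0,1,-1.8,-0.1,1.4,0,0,0,1,-3.6,-0.1,3.2,0,0,0,1,-5.4,-0.1,5,0,0,0,1,-6.8,-0.1,6.4,0,0,0,1,-7.4,-0.1,7,0,0,0,1,-7.8,-0.1,7.5,0,0,0,1,-7.8,-0.1,7.5,0,0,0,1,-7.8,-0.1,7.5,0,0,0,1]
}}

```text
time: 18.07
position: [494.9, 289.5, 80.4]
tool_rot: [-1.709, -1.8, -0.709]
wrist_force: [0.1, -0.5, -1.0]
gripper_width: 59.1
grasp_force: 40.0
```

```bash
cat > ov.py <<'E'
from h import *
def draw(img,q,dims,x,y,yaw,z0,col):
    a,b,h=dims; c=np.array([[sx*a/2,sy*b/2,z] for z in(0,h) for sx,sy in((-1,-1),(1,-1),(1,1),(-1,1))])
    X=c@R.from_euler('z',yaw).as_matrix().T+[x,y,z0]; P=proj(q,X)
    for i,j in [(0,1),(1,2),(2,3),(3,0),(4,5),(5,6),(6,7),(7,4),(0,4),(1,5),(2,6),(3,7)]:
        cv2.line(img,*[tuple(((P[k]-o)*s+s/2).astype(int).tolist()) for k in(i,j)],col,1)
def view(name,dg):
    global o,s
    st=status.observe(); G=np.array(st["position"])-R.from_rotvec(st["tool_rot"]).as_matrix()[:,2]*bot.pinch_z
    out=[]
    for n in("scene","top"):
        q=get_image(n); c=proj(q,np.array([[495,277,60.]]))[0]; s=8; o=np.array([int(c[0])-25,int(c[1])-35]) if n=="scene" else np.array([int(c[0])-35,int(c[1])-35])
        w=50
        im=cv2.resize(np.ascontiguousarray(q["image"][o[1]:o[1]+70,o[0]:o[0]+w]),None,fx=s,fy=s,interpolation=cv2.INTER_CUBIC)
        draw(im,q,(50,102,66),495.2,276.9,.052,0,(0,255,0)); draw(im,q,(60,112,36),G[0]+dg[0],G[1]+dg[1],.052,G[2]+dg[2]-18,(255,0,0)); out.append(im)
    cv2.imwrite(name,np.hstack(out)[:,:,::-1])
E
python3 - <<'E'
from ov import *
go(([495.2,275.7,93],.052,45))
view("pics/s7.png",(0,1.2,-1))
E
```

```text
t 18.07 J [0.076, 0.446, 1.791, 0.914, 1.101, -0.495] G [495.5 276.2  93.7] w 59.1 F [ 0.1 -0.5 -1. ] grip 40.0
[-0.08, -0.04, 0.01, 0.14, 0.05, 0.04]
```

View pics/s7.png

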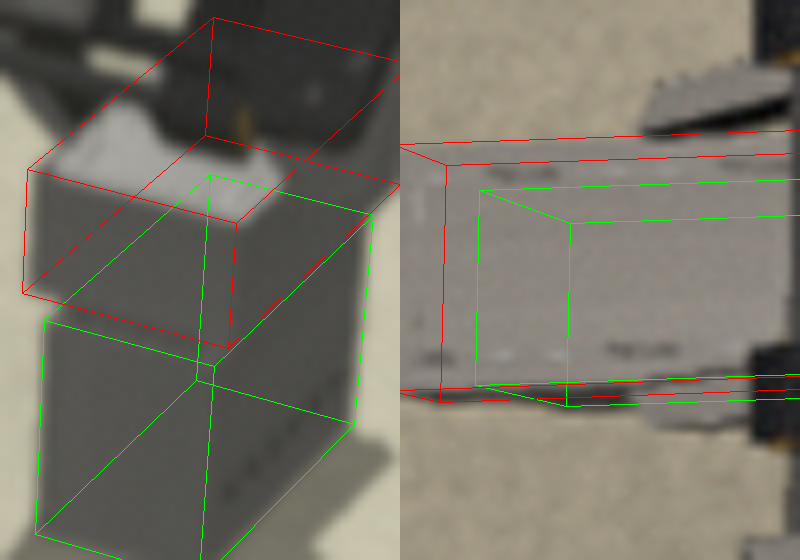

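Both overlays match the lid and the box to about 1–2 mm. I'll lower in small steps and watch the force.

{"name": "carry_out", "arguments": {
  "series": [-0.2,0,0.15,0,0,0,1,-0.32,0,0.27,0,0,0,1,-0.44,0,0.38,0,0,0,1,-0.56,0,0.5,0,0,0,1,-0.68,0,0.6,0,0,0,1,-0.76,0,0.68,0,0,0,1,-0.84,0,0.76,0,0,0,1,-0.84,0,0.76,0,0,0,1]
}}

```text
time: 18.83
position: [494.4, 288.8, 68.0]
tool_rot: [-1.709, -1.799, -0.708]
wrist_force: [-1.0, 0.6, -1.6]
gripper_width: 59.3
grasp_force: 40.0
```

```bash
python3 - <<'E'
from h import *
go(([495.2,275.7,70],.052,45))
E
```

```text
t 18.83 J [0.075, 0.467, 1.796, 0.924, 1.086, -0.518] G [495.1 275.5  81.3] w 59.3 F [-1.   0.6 -1.6] grip 40.0
[-0.78, 0.01, 0.81, 0.08, 0.07, -0.0]
```

The skirt is past the rim with no force. I'll continue.

{"name": "carry_out", "arguments": {
  "series": [-0.15,0,0.15,0,0,0,1,-0.3,0,0.3,0,0,0,1,-0.45,0,0.45,0,0,0,1,-0.6,0,0.6,0,0,0,1,-0.75,0,0.75,0,0,0,1,-0.9,0,0.9,0,0,0,1,-1.05,0,1.05,0,0,0,1,-1.2,0,1.2,0,0,0,1,-1.35,0,1.35,0,0,0,1,-1.5,0,1.5,0,0,0,1,-1.6,0,1.6,0,0,0,1,-1.68,0,1.68,0,0,0,1,-1.68,0,1.68,0,0,0,1]
}}

```text
time: 19.92
position: [494.5, 288.7, 44.3]
tool_rot: [-1.709, -1.799, -0.708]
wrist_force: [0.2, -1.2, -2.0]
gripper_width: 59.3
grasp_force: 40.0
```

```bash
python3 - <<'E'
from h import *
go(([495.2,275.7,52],.052,45))
E
```

```text
t 19.92 J [0.075, 0.51, 1.803, 0.945, 1.057, -0.563] G [495.2 275.5  57.6] w 59.3 F [ 0.2 -1.2 -2. ] grip 40.0
[-0.38, 0.0, 0.41, 0.09, 0.06, -0.0]
```

{"name": "carry_out", "arguments": {
  "series": [-0.06,0,0.06,0,0,0,1,-0.12,0,0.12,0,0,0,1,-0.18,0,0.18,0,0,0,1,-0.24,0,0.24,0,0,0,1,-0.28,0,0.28,0,0,0,1,-0.32,0,0.32,0,0,0,1,-0.32,0,0.32,0,0,0,1]
}}

```text
time: 20.5
position: [494.5, 288.7, 39.8]
tool_rot: [-1.709, -1.799, -0.708]
wrist_force: [0.2, 0.5, -1.8]
gripper_width: 59.6
grasp_force: 40.0
```

{"name": "carry_out", "arguments": {
  "series": [-0.03,0,0.03,0,0,0,1,-0.06,0,0.06,0,0,0,1,-0.09,0,0.09,0,0,0,1,-0.12,0,0.12,0,0,0,1,-0.12,0,0.12,0,0,0,1]
}}

```text
time: 20.92
position: [494.7, 288.8, 38.6]
tool_rot: [-1.709, -1.8, -0.709]
wrist_force: [-2.3, -1.0, 3.8]
gripper_width: 59.3
grasp_force: 40.0
```

Contact at the expected height. I'll press about half a millimetre more, then open.

{"name": "carry_out", "arguments": {
  "series": [-0.03,0,0.03,0,0,0,1,-0.05,0,0.05,0,0,0,1,-0.05,0,0.05,0,0,0,1,-0.05,0,0.05,0,0,0,0.3,-0.05,0,0.05,0,0,0,0,-0.05,0,0.05,0,0,0,-0.5,-0.05,0,0.05,0,0,0,-1,-0.05,0,0.05,0,0,0,-1,-0.05,0,0.05,0,0,0,-1,-0.05,0,0.05,0,0,0,-1]
}}

```text
time: 21.75
position: [494.5, 288.8, 37.4]
tool_rot: [-1.709, -1.799, -0.708]
wrist_force: [-0.5, 0.3, 0.1]
gripper_width: 89.2
grasp_force: 0.0
```

{"name": "carry_out", "arguments": {
  "series": [0,0,-1.5,0,0,0,-1,0,0,-4,0,0,0,-1,0,0,-8,0,0,0,-1,0,0,-12,0,0,0,-1,0,0,-16,0,0,0,-1,0,0,-20,0,0,0,-1,0,0,-22,0,0,0,-1,0,0,-22,0,0,0,-1,0,0,-22,0,0,0,-1]
}}

```text
time: 22.5
position: [502.4, 132.7, 193.8]
tool_rot: [-1.711, -1.799, -0.71]
wrist_force: [-0.2, 0.9, -0.6]
gripper_width: 94.3
grasp_force: 0.0
```

```bash
python3 - <<'E'
from ov import *
go()
import ov
out=[]
for n in("scene","top"):
    q=get_image(n); c=proj(q,np.array([[495,277,60.]]))[0]; ov.s=8; ov.o=np.array([int(c[0])-25,int(c[1])-35])
    im=cv2.resize(np.ascontiguousarray(q["image"][ov.o[1]:ov.o[1]+70,ov.o[0]:ov.o[0]+50]),None,fx=8,fy=8,interpolation=cv2.INTER_CUBIC)
    draw(im,q,(60,112,36),495.2,276.9,.052,32.5,(255,0,0)); out.append(im)
    E=q["extrinsics"]; K=q["intrinsics"]; Z=q["range_z"]; v,u=np.nonzero(Z>0); P=np.c_[(u-K[0,2])/K[0,0]*Z[v,u],(v-K[1,2])/K[1,1]*Z[v,u],Z[v,u]]@E[:3,:3].T+E[:3,3]
    X=(P-[495.2,276.9,0])@R.from_euler('z',.052).as_matrix(); k=(abs(X[:,0])<26)&(abs(X[:,1])<52)&(X[:,2]>50)
    if k.sum()>20: print(n,k.sum(),"plane",np.round(np.linalg.lstsq(np.c_[X[k,:2],np.ones(k.sum())],X[k,2],rcond=None)[0],3),np.percentile(X[k,2],[5,50,95]).round(1))
cv2.imwrite("pics/s8.png",np.hstack(out)[:,:,::-1])
E
```

```text
t 22.5 J [-0.228, 0.298, 1.688, 0.753, 1.46, -0.485] G [503.  119.5 207.1] w 94.3 F [-0.2  0.9 -0.6] grip 0.0
scene 537 plane [0.0000e+00 3.0000e-03 6.8441e+01] [66.5 68.5 70.5]
top 1293 plane [-1.00e-03  2.00e-03  6.88e+01] [66.  68.9 71.5]
```

View pics/s8.png

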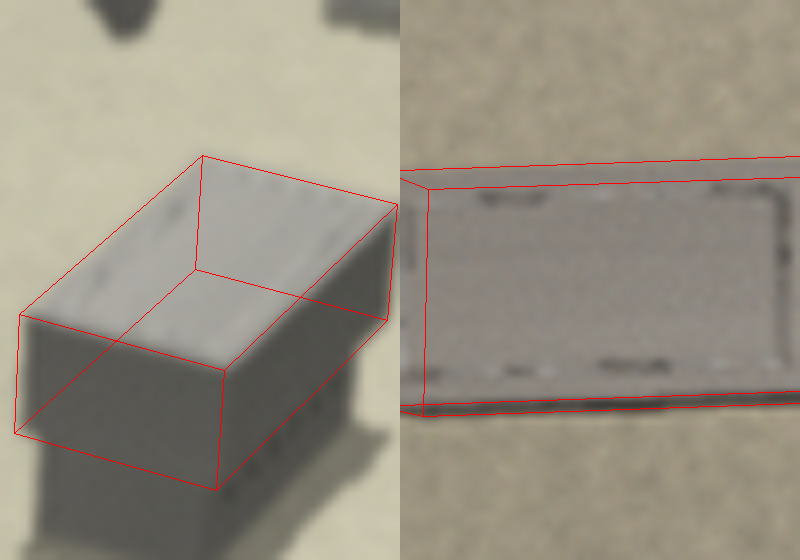

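The lid lies level at 68.5 mm with plane slopes under 0.003, and it matches the closed-pose outline in both views. The arm is clear, so I'll hand in.

```bash
python3 -c "
from workcell import bot
print(bot.finish_job())"
```

```text
the job is handed in; nothing more can be done
None
```

The lid is turned over and closed on the box, with its plate level at about 68.5 mm as it should be when fully home; I let go, backed the arm clear and handed the job in at about 22.5 s.

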